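Swap the long and the short weight of the cheese press

ROBOT

A 7-joint arm with a two-finger parallel gripper is mounted at the origin on the work surface. World frame = base frame: x ahead of the robot, y to its left, z up, the work surface at z = 0. Lengths are in m, angles in rad, forces in N, time in s.
With the tool pointing down it reaches from about 0.4 to 0.85 m from the base axis. Payload 4.5 kg.
Tool frame: the origin (TCP) lies midway between the tips of the shut fingers; the grasp point (between the pads) lies 19 mm behind it; z points along the fingers, y is the line along which they close (so a half turn about z gives the same grasp; the last joint's range is limited). The gripper opens to 88 mm and grips with 3 to 60 N. Pads are 18 mm wide; open, the fingers measure 123 mm over their backs; the gripper's body (75 mm by 187 mm) begins 45 mm behind the grasp point.
Start: joints at [1.154, 0.689, -0.195, 1.565, 0.157, 0.902, -0.215], TCP at [0.272, -0.563, 0.239] pointing down, gripper open.
Joint ranges: [-3.01, 3.01], [-0.46, 2.08], [-1.47, 1.51], [0.13, 2.56], [-1, 4.14], [0.04, 2.09], [-2.66, 2.66]. Speed limits (rad/s): [2.57, 2.57, 3.14, 3.14, 3.14, 3.14, 3.14].

INTERFACE

Orientations are given as a unit quaternion [x, y, z, w].
In Python, from plant import r gives the robot as it stands. The module is installed in compiled form; this text tells all that it offers.
- The arm moves only by the tool step_arm, never from a script. Its argument "series" is a list of rows, each a list of 7 numbers: the shift along the world's x, y, z in mm, then the turn, a rotation vector about the world's x, y, z in rad, then the closure, from 0 (fully open) to 1 (shut). A call has 1 to 20 rows; each row shifts and turns the commanded pose from where the row before left it; what a row does not reach is not made up. A row lasts 1/10 s, in which the tool goes at most 50 mm and 8.59 degrees, less where a joint would pass 70% of its speed; a pose out of reach is approached as far as the arm can. A call is refused whole if a number of a shift passes 50 or a number of a turn 0.15, either way. A call with a gripper value outside its range is refused whole. The fingers move at their own pace and stop on an object; "force" is the grip in N (left out, the last holds). Time passes only in rows, so rows that do not move let the fingers close. It gives the time, the measured TCP pose, the force, the opening and the grip force at its end, in the units of the state.
- r.get_state(): the state, without advancing time (a new reading comes with each control period).
- r.snapshot(name): name is "scene" or "top" or "wrist"; returns (picture, depth): 384x512x3 uint8, blue, green, red; 384x512 float32, m along the optical axis (not along the pixel's ray), 0 where there is no reading.
- r.get_calibration(name): a dict with "intrinsics" (3x3 intrinsics, pixels), "pose" (4x4, takes a point from camera to world coordinates). Camera axes: x right, y up, looking along -z (the intrinsics and any distortion apply to the point x, -y, -z); pixel columns grow to the right and rows downward; lengths in m; the calibration is good to about 2 mm. A picture is of the moment at which its call begins: read the wrist's pose just before it. get_calibration takes no time and is no camera call; for the wrist camera it gives the pose at the moment of the call.
- r.finish_job(): hands the job in; it is judged then, once.
The state is a dict: "clock": time; "q": joint angles; "qd": joint speeds; "joint_torque": joint torques, N m; "tool_pos": TCP position; "eef_rot": TCP orientation; "contact_force": force on the tool from outside, world axes, zero at the start; "moment": the same for the moment, N m; "opening": opening from 0.0 (shut) to 1.0 (fully open); "finger_force": force on a finger pad.
Only numpy, scipy, OpenCV 4.12 (cv2) and the standard library are available. Lean on these libraries where they do the work, as an engineer would, in place of code of your own. Each camera call takes 0.05 s, during which the arm holds its last target. There are 200 camera calls.

TASK

On the draining board, change over the two weights of the cheese press: the long weight that hangs on the press's lever bar goes into the wooden rest, and the short weight now in the rest goes onto the bar, slid fully home against the thick part of the lever. Leave both hanging or standing upright and still, and do not disturb the jar, the bowl or the spoon.

Things in the scene. Friction and masses are not known exactly. Their poses are not given: they have to be found in the camera images.
- press: Lever cheese press, fixed. Wooden base 150 x 240 x 20, white mould and fork post on the +y side, level steel lever along y, locked still. Origin: on the board straight below the end face of the lever's thick part; z up; the bar points along -y. Nothing is higher than 186. A cross piece at y = +40 to +70, up to height 175, joins the keeper rails to the lever.
- stop (a point): Centre of the end face of the lever's thick part (40 wide, 30 high), on the bar's axis, 130 above the board; axes as the press. The bar starts here and runs 92 along -y; it is 20 wide (x), 14 high (z). Home: the short weight's end touches this face (gap up to 7 passes); its tunnel ceiling lies on the bar, its underside 89 above the board.
- bar_tip (a point): Free end of the bar, on its axis; axes as the press. The last 6 mm are slimmer (14 by 9).
- rails (a point): Point midway between the two upright steel keeper rails, at their mid height, above the bar, 14 along -y from the stop; axes as the press. Rails: 4 thick, 42 apart inside (x), from 70 before to 70 behind this point (y), height 156 to 186 above the board. A hanging weight's lug has 8 mm free on each side, too little for a finger: there hold it by its two ends, closing along y.
- rest: Wooden weight rest, fixed. Origin: centre of its underside; z up. Inside 86 long (y), 64 wide (x), floor 5 thick. End walls at +y and -y: 8 thick, 100 high. Sides at +x and -x: a lip 14 high, 4 thick. The long weight leaves 10 mm at each end, too little for a finger: there hold it by the sides of its lug, closing along x. Beside each end of the short weight are about 29 mm.
- long_weight: Aluminium weight like an upside-down T: body 52 wide (x), 56 high; on it a grip lug 26 wide (x), 44 high; both 66 long (y); 100 high in all; 0.57 kg, give or take a quarter. Origin: centre of the underside; z up; turned half round it is the same. Starts hanging on the bar, y along it, 0 to 8 mm from the stop; ends in the rest, length along the rest's length.
- long_tunnel (a point): Centre of the tunnel through the long weight's body along y, 36 above its underside: 32 wide (x), 24 high (z), open at both ends.
- short_weight: Aluminium weight of the same section as the long one (body 52 wide, 56 high; lug 26 wide, 44 high; 100 in all) but only 28 long (y); 0.24 kg, give or take a quarter. Origin: centre of the underside; z up; turned half round it is the same. Starts in the middle of the rest, within 3 mm, y along that of the rest; ends on the bar.
- short_tunnel (a point): Centre of the tunnel through the short weight's body along y, 36 above its underside: 32 wide (x), 24 high (z), open at both ends.
- jar: Closed glass jar with a green lid, 86 across, 150 high, a bystander; origin: centre of its underside.
- bowl: White bowl, 120 across, 55 high, a bystander; origin: centre of its underside.
- spoon: Spoon lying on the board, a bystander; origin at its middle, lying along x.
Things that resemble listed ones, but are neither listed nor needed, are in the scene too. Leave any red look-alike of the rest alone.

How it is judged:
At the end, for the whole second after the job is handed in: The long weight stands on the floor of the rest, upright within 0.08 rad, lengthways between its end walls; the short weight hangs on the bar, upright within 0.12 rad, its end within 7 mm of the stop face; both are at rest (x of long_weight in the frame of rest between -0.01 and 0.01 m and y of long_weight in the frame of rest between -0.014 and 0.014 m and z of long_weight in the frame of rest between 0.002 and 0.008 m and angle between long_weight's own z axis and vertical below 0.08 rad and angle between the y axis of long_weight and the y axis of rest, either way round below 0.3 rad and x of short_weight in the frame of stop between -0.01 and 0.01 m and y of short_weight in the frame of stop between -0.022 and -0.01 m and z of short_weight in the frame of stop between -0.045 and -0.037 m and angle between short_weight's own z axis and vertical below 0.12 rad and linear speed of each of long_weight, short_weight below 0.02 m/s); the robot touches nothing.
It fails at once if the jar is moved by more than 25 mm (distance of jar from where it was at the start of the episode above 0.025 m).
It fails at once if the bowl is moved by more than 25 mm (distance of bowl from where it was at the start of the episode above 0.025 m).
It fails at once if the spoon is moved by more than 25 mm (distance of spoon from where it was at the start of the episode above 0.025 m).
It also fails if it takes over 72 s, if anything falls off the work surface, if the arm or the gripper's body presses on something with over 40 N, if the wrist force passes 120 N, or if a joint passes its speed limit or range.

## Working session

There is one attempt and no reset: what is moved stays moved. The work goes in short steps, Python scripts to look and compute and a tool call to move; the robot and the scene stay as the last step left them, time stands still between calls to the robot, and variables do not carry over. Pictures are saved under pics/ and viewed, at most 10 in all, crops included, and the job is handed in when it is done.

Besides the shell and the picture viewer there is one more tool, called after ">>>" by a JSON object that holds its "op" and its "data". step_arm: Moves the arm, as the interface text tells. Its arguments: {"type":"object","properties":{"series":{"type":"array"},"force":{"type":"number"}},"required":["series"]}

```bash
mkdir -p pics; cat > h.py <<'E'
import numpy as np, cv2
from plant import r
def cloud(n):
    c=r.get_calibration(n); im,d=r.snapshot(n); K=np.array(c["intrinsics"]); T=np.array(c["pose"])
    v,u=np.mgrid[0:d.shape[0],0:d.shape[1]]
    P=np.stack([(u-K[0,2])/K[0,0]*d,-(v-K[1,2])/K[1,1]*d,-d],-1)
    W=P@T[:3,:3].T+T[:3,3]; W[d==0]=np.nan
    return im,d,W
E
python3 - <<'E'
from h import *
s=r.get_state(); print({k:np.round(v,3) for k,v in s.items()})
for n in("top","scene"):
    im,d,W=cloud(n); np.savez(n+".npz",im=im,W=W); cv2.imwrite(f"pics/{n}0.png",im)
    c=r.get_calibration(n); print(c.keys(),np.round(c["pose"],3),c["intrinsics"])
E
```

```text
{'clock': np.float64(0.0), 'q': array([ 1.154,  0.69 , -0.195,  1.566,  0.157,  0.902, -0.215]), 'qd': array([-0.002,  0.002, -0.001,  0.   , -0.   ,  0.001, -0.001]), 'joint_torque': array([-1.0000e-03, -5.2758e+01, -1.2670e+00, -1.5343e+01, -5.3000e-02,
        7.0000e-03,  0.0000e+00]), 'tool_pos': array([ 0.272, -0.562,  0.238]), 'eef_rot': array([ 0.975,  0.224, -0.   , -0.001]), 'contact_force': array([-0.075, -0.425,  0.478]), 'moment': array([ 0.012, -0.016,  0.03 ]), 'finger_force': np.float64(0.0), 'opening': np.float64(0.999)}
dict_keys(['intrinsics', 'pose']) [[ 0.027  0.995 -0.098  0.37 ]
 [-0.999  0.029  0.027 -0.083]
 [ 0.03   0.097  0.995  1.194]
 [ 0.     0.     0.     1.   ]] [[391.26135409   0.         263.80089023]
 [  0.         391.26135409 189.20919911]
 [  0.           0.           1.        ]]
dict_keys(['intrinsics', 'pose']) [[ 0.785 -0.493  0.375  0.784]
 [ 0.619  0.642 -0.452 -0.456]
 [-0.018  0.587  0.809  0.811]
 [ 0.     0.     0.     1.   ]] [[381.0239309    0.         261.28238026]
 [  0.         381.0239309  189.78396307]
 [  0.           0.           1.        ]]
```

View pics/top0.png

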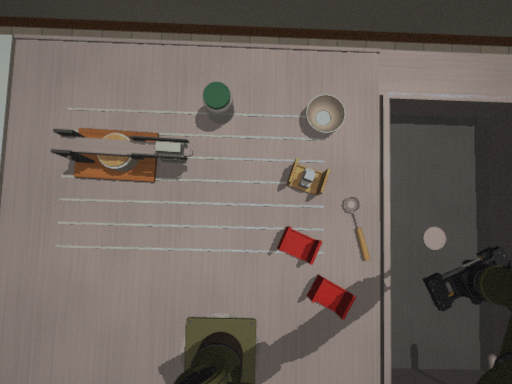

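View pics/scene0.png

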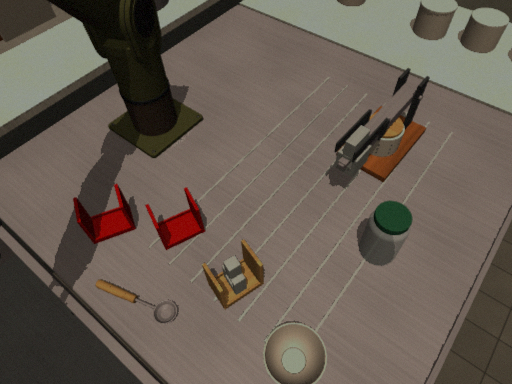

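The top view shows the long weight's lug between the rails at about (170,148), and the wooden rest with the short weight at (308,178). The red look-alikes are at (300,245) and (331,297), the jar at (217,97), the bowl at (325,115) and the spoon at (357,228). Next I measure these.

```bash
python3 - <<'E'
from h import *
def rect(P):
    P=P.astype(np.float32); (c,s,a)=cv2.minAreaRect(P*1000); return np.round(c,1),np.round(s,1),round(a,1),len(P)
for n,boxes in(("top",dict(lug=(150,130,198,168),rest=(280,155,335,200))),("scene",dict(lug=(325,105,385,185),rest=(195,235,275,310)))):
    D=np.load(n+".npz");W=D["W"];im=D["im"].astype(int)
    for k,(a,b,c,e) in boxes.items():
        w=W[b:e,a:c].reshape(-1,3); m=im[b:e,a:c].reshape(-1,3)
        sat=m.max(1)-m.min(1)
        print(n,k,"z hist",[(int(z*1000),int(((w[:,2]>=z)&(w[:,2]<z+.01)).sum())) for z in np.arange(0,.21,.01)])
        if k=="lug":
            q=(w[:,2]>.165)&(w[:,2]<.21)
            for nm,qq in(("bright",q&(m.mean(1)>90)),("dark",q&(m.mean(1)<60))):
                if qq.sum()>5: print(nm,rect(w[qq][:,:2]),np.median(w[qq][:,2]))
        else:
            q=(w[:,2]>.08)&(w[:,2]<.125)
            for nm,qq in(("grey",q&(sat<25)),("wood",q&(sat>40))):
                if qq.sum()>5: print(nm,rect(w[qq][:,:2]),np.median(w[qq][:,2]))
    big=cv2.resize(D["im"][100:210,40:340] if n=="top" else D["im"][60:320,190:440],None,fx=2.6 if n=="top" else 2.2,fy=2.6 if n=="top" else 2.2,interpolation=cv2.INTER_CUBIC)
    cv2.imwrite(f"pics/{n}_crop.png",np.clip(big*1.6,0,255).astype(np.uint8))
E
```

```text
top lug z hist [(0, 403), (10, 45), (20, 49), (30, 0), (40, 0), (50, 0), (60, 0), (70, 0), (80, 4), (90, 12), (100, 20), (110, 25), (120, 34), (130, 74), (140, 138), (150, 38), (160, 80), (170, 72), (180, 352), (190, 62), (200, 0)]
bright (array([577.7, 134.3]), array([35.4, 79.4]), 1.5, 251) 0.18895692499814176
dark (array([569.3, 143.2]), array([96.6, 48.9]), 88.6, 164) 0.17975466212599212
top rest z hist [(0, 1110), (10, 105), (20, 30), (30, 26), (40, 19), (50, 48), (60, 67), (70, 26), (80, 23), (90, 98), (100, 162), (110, 0), (120, 0), (130, 0), (140, 0), (150, 0), (160, 0), (170, 0), (180, 0), (190, 0), (200, 0)]
grey (array([ 504.5, -252.7]), array([60.2, 55.1]), 79.7, 112) 0.10402522473474873
wood (array([ 521.8, -241.1]), array([102.4,  72.7]), 72.8, 145) 0.0997762266021942
scene lug z hist [(0, 1526), (10, 177), (20, 257), (30, 40), (40, 37), (50, 31), (60, 30), (70, 23), (80, 27), (90, 89), (100, 61), (110, 75), (120, 88), (130, 179), (140, 436), (150, 84), (160, 181), (170, 213), (180, 479), (190, 80), (200, 0)]
bright (array([573.7, 141.7]), array([68. , 25.3]), 86.5, 236) 0.18946507188324085
dark (array([573.1, 172.4]), array([155.1,  51.2]), 87.7, 570) 0.1787455569881246
scene rest z hist [(0, 3031), (10, 215), (20, 107), (30, 90), (40, 86), (50, 119), (60, 161), (70, 102), (80, 95), (90, 193), (100, 340), (110, 0), (120, 0), (130, 0), (140, 0), (150, 0), (160, 0), (170, 0), (180, 0), (190, 0), (200, 0)]
grey (array([ 521.8, -240.1]), array([27.7, 26.5]), 71.1, 239) 0.10470049363178058
wood (array([ 523. , -240.5]), array([101.8,  72.1]), 72.8, 346) 0.09984080890802532
```

View pics/top_crop.png

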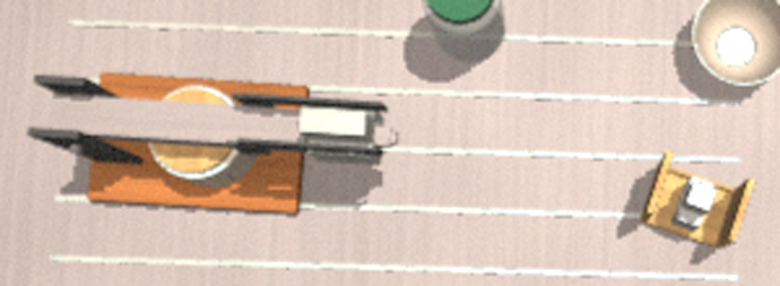

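View pics/scene_crop.png

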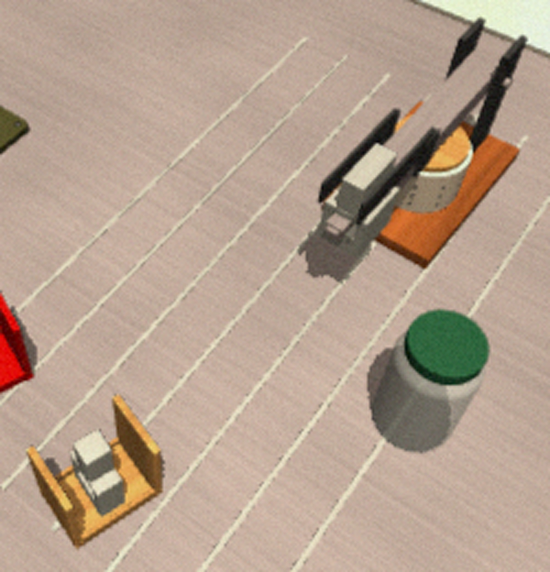

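The rails and bar have a yaw of about −2.3°, and the long weight's lug is centred at about (574,142). The rest is at (522.6,−240.8) with a yaw of −17.2°. My plan is:
1. Pull the long weight off the bar and park it on the board.
2. Carry the short weight from the rest to the bar, gripped by its ends.
3. Regrip the long weight by its lug sides and put it in the rest.

First I move above the press.

>>> {"op": "step_arm", "data": {"series": [[15,35,5,0,0,-0.0246,0],[15,35,5,0,0,-0.0246,0],[15,35,5,0,0,-0.0246,0],[15,35,5,0,0,-0.0246,0],[15,35,5,0,0,-0.0246,0],[15,35,5,0,0,-0.0246,0],[15,35,5,0,0,-0.0246,0],[15,35,5,0,0,-0.0246,0],[15,35,5,0,0,-0.0246,0],[15,35,5,0,0,-0.0246,0],[15,35,5,0,0,-0.0246,0],[15,35,5,0,0,-0.0246,0],[15,35,5,0,0,-0.0246,0],[15,35,5,0,0,-0.0246,0],[15,35,5,0,0,-0.0246,0],[15,35,5,0,0,-0.0246,0],[15,35,5,0,0,-0.0246,0],[15,35,5,0,0,-0.0246,0],[15,35,5,0,0,-0.0246,0],[15,35,5,0,0,-0.0246,0]], "force": 50}}

```text
clock: 2.1
tool_pos: [0.5724, 0.1388, 0.3386]
eef_rot: [1.0, -0.021, -0.0, 0.0]
contact_force: [0.8, -0.7, 0.0]
opening: 1.0
finger_force: 0.0
```

>>> {"op": "step_arm", "data": {"series": [[0,0,0,0,0,0,0],[0,0,0,0,0,0,0]]}}

```text
clock: 2.3
tool_pos: [0.572, 0.1381, 0.3381]
eef_rot: [1.0, -0.02, -0.001, 0.0]
contact_force: [-0.4, -0.0, 0.2]
opening: 1.002
finger_force: 0.0
```

```bash
cat >> h.py <<'E'
def rect(P):
    c,s,a=cv2.minAreaRect((P*1000).astype(np.float32)); return np.round(c,1),np.round(s,1),round(a,1),len(P)
def pose():
    s=r.get_state(); x,y,z,w=s["eef_rot"]
    from scipy.spatial.transform import Rotation as R
    M=R.from_quat([x,y,z,w]).as_matrix()
    print("t",round(float(s["clock"]),2),"tcp",np.round(np.array(s["tool_pos"])*1000,1),"yaw",np.round(np.degrees(np.arctan2(M[1,0],M[0,0])),2),"z",np.round(M[:,2],3),"F",np.round(s["contact_force"],1),"op",np.round(s["opening"],3),"ff",np.round(s["finger_force"],1),"q",np.round(s["q"],2))
E
python3 - <<'E'
from h import *
pose(); im,d,W=cloud("wrist"); np.savez("w1.npz",im=im,W=W); cv2.imwrite("pics/w1.png",im)
print(np.round(r.get_calibration("wrist")["pose"],3))
E
```

```text
t 2.3 tcp [572.  138.1 338.1] yaw -2.24 z [-0.001 -0.001 -1.   ] F [-0.4 -0.   0.2] op 1.002 ff 0.0 q [-0.27  0.53 -0.07  1.55  0.04  1.07 -1.96]
[[-0.042  0.966  0.256  0.637]
 [-0.999 -0.041 -0.009  0.135]
 [ 0.002 -0.256  0.967  0.484]
 [ 0.     0.     0.     1.   ]]
```

View pics/w1.png

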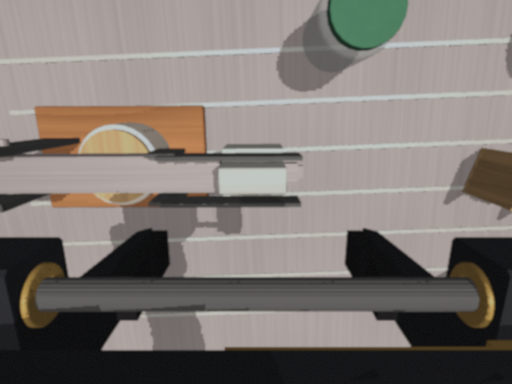

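The wrist view shows the lug top at columns 219–286, rows 162–194. The rails run to column ~301, at rows 153–163 and 196–206.

```bash
python3 - <<'E'
from h import *
D=np.load("w1.npz");W=D["W"];g=D["im"].mean(2)
b=(slice(140,215),slice(140,320)); w=W[b].reshape(-1,3);m=g[b].reshape(-1)
q=(w[:,2]>.184)&(w[:,2]<.196)&(m>110); q2=q&(np.arange(q.size)%180>75)
print("lug",rect(w[q2][:,:2]),np.median(w[q2],0))
q=(w[:,2]>.178)&(w[:,2]<.192)&(m<80)
print("rails",rect(w[q][:,:2]),np.median(w[q][:,2]))
for nm,s in(("hi",w[:,0]>.574),("lo",w[:,0]<=.574)):
    p=w[q&s]; f=cv2.fitLine((p[:,:2]*1000).astype(np.float32),cv2.DIST_HUBER,0,.01,.01).ravel(); print(nm,f,p[:,1].min(),p[:,1].max(),len(p))
# profile along row through lug middle: z and colour
for c in range(130,310,4): print(c,np.round(W[178,c]*1000).tolist(),int(g[178,c]),end=" | ")
for n in("scene",):
    D=np.load("scene.npz");W=D["W"];g=D["im"].mean(2)
    b=(slice(60,185),slice(315,435)); w=W[b].reshape(-1,3);m=g[b].reshape(-1)
    q=(w[:,2]>.181)&(w[:,2]<.192)&(m<60)
    for nm,s in(("hi",w[:,0]>.574),("lo",w[:,0]<=.574)):
        p=w[q&s]; f=cv2.fitLine((p[:,:2]*1000).astype(np.float32),cv2.DIST_HUBER,0,.01,.01).ravel(); print("\nsc",nm,f,p[:,1].min(),p[:,1].max(),len(p))
E
```

```text
lug (array([570.3, 135.8]), array([81.3, 49.2]), 89.6, 1920) [0.57379106 0.14258215 0.1888042 ]
rails (array([572.5, 166.3]), array([139.1,  49.5]), 88.0, 839) 0.1848115927772883
hi [3.3776369e-02 9.9942940e-01 5.9686621e+02 1.6032068e+02] 0.09715234017982977 0.2338457851626838 183
lo [3.0095281e-02 9.9954700e-01 5.5030396e+02 1.5506262e+02] 0.09746447074326298 0.23657686401893235 656
130 [572.0, 277.0, 145.0] 167 | 134 [572.0, 273.0, 145.0] 167 | 138 [572.0, 268.0, 144.0] 168 | 142 [572.0, 264.0, 145.0] 168 | 146 [571.0, 260.0, 145.0] 168 | 150 [571.0, 255.0, 145.0] 169 | 154 [571.0, 251.0, 145.0] 168 | 158 [571.0, 247.0, 144.0] 169 | 162 [571.0, 242.0, 144.0] 169 | 166 [570.0, 238.0, 143.0] 169 | 170 [571.0, 233.0, 146.0] 170 | 174 [570.0, 229.0, 145.0] 170 | 178 [570.0, 225.0, 144.0] 170 | 182 [570.0, 220.0, 144.0] 170 | 186 [570.0, 216.0, 145.0] 170 | 190 [570.0, 212.0, 145.0] 170 | 194 [569.0, 207.0, 144.0] 170 | 198 [569.0, 203.0, 145.0] 171 | 202 [569.0, 199.0, 145.0] 171 | 206 [569.0, 194.0, 144.0] 171 | 210 [569.0, 190.0, 146.0] 172 | 214 [569.0, 185.0, 145.0] 129 | 218 [577
[... 232 characters left out ...]
.0] 195 | 250 [576.0, 145.0, 189.0] 195 | 254 [576.0, 141.0, 188.0] 195 | 258 [576.0, 137.0, 189.0] 195 | 262 [576.0, 134.0, 189.0] 195 | 266 [575.0, 130.0, 189.0] 196 | 270 [575.0, 126.0, 189.0] 195 | 274 [575.0, 122.0, 190.0] 195 | 278 [575.0, 118.0, 189.0] 195 | 282 [575.0, 114.0, 188.0] 195 | 286 [575.0, 111.0, 188.0] 176 | 290 [564.0, 102.0, 138.0] 172 | 294 [563.0, 97.0, 136.0] 172 | 298 [563.0, 93.0, 134.0] 168 | 302 [534.0, 69.0, -0.0] 162 | 306 [533.0, 63.0, -1.0] 158 | 
sc hi [4.5124300e-02 9.9898136e-01 5.9671497e+02 1.7729337e+02] 0.09407602346199573 0.4346022590266051 141

sc lo [1.5050038e-02 9.9988675e-01 5.5100690e+02 1.8509096e+02] 0.09591928362990199 0.43527726987242565 123
```

Press axis yaw is about −1.9°, the stop is at about (573.5,180.5), and the lug centre is at (573.5,142.7). I descend and grip the ends.

>>> {"op": "step_arm", "data": {"series": [[1.5,4.6,-20,0,0,0.004,0],[0,0,-30,0,0,0,0],[0,0,-30,0,0,0,0],[0,0,-30,0,0,0,0],[0,0,-20,0,0,0,0],[0,0,-20,0,0,0,0],[0,0,-15,0,0,0,0],[0,0,-11,0,0,0,0],[0,0,-10,0,0,0,0],[0,0,0,0,0,0,0],[0,0,0,0,0,0,0]], "force": 50}}

```text
clock: 3.45
tool_pos: [0.5741, 0.1418, 0.1531]
eef_rot: [1.0, -0.019, 0.0, 0.0]
contact_force: [-0.1, 0.2, -0.1]
opening: 1.001
finger_force: 0.0
```

>>> {"op": "step_arm", "data": {"series": [[0,0,0,0,0,0,0.5],[0,0,0,0,0,0,0.5],[0,0,0,0,0,0,0.5],[0,0,0,0,0,0,0.5],[0,0,0,0,0,0,0.5],[0,0,0,0,0,0,0.5]]}}

```text
clock: 4.05
tool_pos: [0.5742, 0.1423, 0.1532]
eef_rot: [1.0, -0.019, 0.0, -0.0]
contact_force: [-0.4, 0.4, 4.9]
opening: 0.743
finger_force: 50.0
```

>>> {"op": "step_arm", "data": {"series": [[0,0,1,0,0,0,0.5],[0,0,2,0,0,0,0.5],[0,0,2,0,0,0,0.5],[0,0,0,0,0,0,0.5],[0,0,0,0,0,0,0.5]]}}

```text
clock: 4.55
tool_pos: [0.5735, 0.1419, 0.1574]
eef_rot: [1.0, -0.019, -0.0, 0.0]
contact_force: [0.2, 0.4, -6.0]
opening: 0.743
finger_force: 50.0
```

The weight hangs free (6 N). Now I slide it out along −y.

>>> {"op": "step_arm", "data": {"series": [[-0.2,-5,0,0,0,0,0.5],[-0.3,-9,0,0,0,0,0.5],[-0.3,-9,0,0,0,0,0.5],[-0.3,-9,0,0,0,0,0.5],[-0.3,-9,0,0,0,0,0.5],[-0.3,-9,0,0,0,0,0.5],[-0.3,-9,0,0,0,0,0.5],[-0.3,-9,0,0,0,0,0.5],[-0.3,-9,0,0,0,0,0.5],[-0.3,-9,0,0,0,0,0.5],[-0.3,-9,0,0,0,0,0.5],[-0.3,-9,0,0,0,0,0.5],[-0.3,-9,0,0,0,0,0.5],[-0.3,-9,0,0,0,0,0.5],[-0.3,-9,0,0,0,0,0.5],[0,0,0,0,0,0,0.5]]}}

```text
clock: 6.15
tool_pos: [0.5693, 0.0086, 0.1577]
eef_rot: [1.0, -0.02, -0.0, 0.001]
contact_force: [0.5, 0.1, -5.6]
opening: 0.747
finger_force: 50.0
```

>>> {"op": "step_arm", "data": {"series": [[-15,-7,0,0,0,-0.033,0.5],[-15,-7,0,0,0,-0.033,0.5],[-15,-7,0,0,0,-0.033,0.5],[-15,-7,0,0,0,-0.033,0.5],[-15,-7,0,0,0,-0.033,0.5],[-15,-7,0,0,0,-0.033,0.5],[-15,-7,0,0,0,-0.033,0.5],[-15,-7,0,0,0,-0.033,0.5],[0,0,-20,0,0,0,0.5],[0,0,-20,0,0,0,0.5],[0,0,-20,0,0,0,0.5],[0,0,-15,0,0,0,0.5],[0,0,-8,0,0,0,0.5],[0,0,-4,0,0,0,0.5],[0,0,-2,0,0,0,0.5],[0,0,0,0,0,0,0.5],[0,0,0,0,0,0,0.5]]}}

```text
clock: 7.85
tool_pos: [0.4499, -0.045, 0.0693]
eef_rot: [0.989, -0.15, 0.001, -0.0]
contact_force: [-0.2, -0.5, -6.7]
opening: 0.745
finger_force: 50.0
```

>>> {"op": "step_arm", "data": {"series": [[0,0,-1,0,0,0,0.5],[0,0,-1,0,0,0,0.5],[0,0,-1,0,0,0,0.5],[0,0,0,0,0,0,0.5]]}}

```text
clock: 8.25
tool_pos: [0.4494, -0.045, 0.0657]
eef_rot: [0.989, -0.15, -0.0, 0.0]
contact_force: [-0.0, 0.8, -6.9]
opening: 0.745
finger_force: 50.0
```

>>> {"op": "step_arm", "data": {"series": [[0,0,-0.7,0,0,0,0.5],[0,0,-0.7,0,0,0,0.5],[0,0,0,0,0,0,0.5],[0,0,0,0,0,0,0.5]]}}

```text
clock: 8.65
tool_pos: [0.4494, -0.045, 0.0643]
eef_rot: [0.989, -0.15, -0.0, 0.0]
contact_force: [-0.1, 0.6, -6.6]
opening: 0.739
finger_force: 50.0
```

>>> {"op": "step_arm", "data": {"series": [[0,0,-1,0,0,0,0.5],[0,0,-1,0,0,0,0.5],[0,0,0,0,0,0,0.5],[0,0,0,0,0,0,0.5]]}}

```text
clock: 9.05
tool_pos: [0.4494, -0.045, 0.0641]
eef_rot: [0.989, -0.15, 0.001, 0.0]
contact_force: [-2.6, 0.7, 18.1]
opening: 0.744
finger_force: 50.0
```

>>> {"op": "step_arm", "data": {"series": [[0,0,1,0,0,0,0.5],[0,0,0,0,0,0,0],[0,0,0,0,0,0,0],[0,0,0,0,0,0,0],[0,0,15,0,0,0,0],[0,0,30,0,0,0,0],[0,0,40,0,0,0,0],[0,0,40,0,0,0,0],[3,-10,30,0,0,0,0.4],[10,-26,20,0,0,0,0.4],[10,-27,15,0,0,0,0.4],[10,-27,0,0,0,0,0.4],[10,-27,0,0,0,0,0.4],[10,-26,0,0,0,0,0.4],[10,-26,0,0,0,0,0.4],[10,-26,0,0,0,0,0.4],[0,0,0,0,0,0,0.4],[0,0,0,0,0,0,0.4]]}}

```text
clock: 10.85
tool_pos: [0.522, -0.2399, 0.2528]
eef_rot: [0.989, -0.151, -0.001, -0.0]
contact_force: [-0.7, 0.2, -0.6]
opening: 0.596
finger_force: 0.0
```

```bash
python3 - <<'E'
from h import *
pose(); im,d,W=cloud("wrist"); np.savez("w2.npz",im=im,W=W); cv2.imwrite("pics/w2.png",im)
w=W.reshape(-1,3);m=im.reshape(-1,3).astype(int);sat=m.max(1)-m.min(1)
near=(abs(w[:,0]-.522)<.08)&(abs(w[:,1]+.24)<.08)
q=near&(w[:,2]>.098)&(w[:,2]<.112)&(sat<30);print("lug",rect(w[q][:,:2]),np.median(w[q],0))
q=near&(w[:,2]>.094)&(w[:,2]<.106)&(sat>40);print("walls",rect(w[q][:,:2]),np.median(w[q],0))
im,d,W=cloud("top");np.savez("t2.npz",im=im,W=W)
w=W.reshape(-1,3)
q=(abs(w[:,0]-.45)<.07)&(abs(w[:,1]+.045)<.07)&(w[:,2]>.093)&(w[:,2]<.108);print("long lug",rect(w[q][:,:2]),np.median(w[q],0))
E
```

```text
t 10.85 tcp [ 522.  -239.9  252.8] yaw -17.31 z [-0.001  0.001 -1.   ] F [-0.7  0.2 -0.6] op 0.596 ff 0.0 q [ 0.39  0.6  -0.06  1.71  0.05  0.83 -1.57]
lug (array([ 509. , -253.9]), array([70.5, 32.5]), 51.6, 802) [ 0.52160449 -0.23955525  0.10485179]
walls (array([ 522.1, -240. ]), array([101.9,  71.7]), 72.6, 1293) [ 0.52379154 -0.27184719  0.09979078]
long lug (array([447.1, -44.8]), array([65.7, 25.7]), 72.8, 219) [ 0.4471885  -0.04516275  0.09989342]
```

View pics/w2.png

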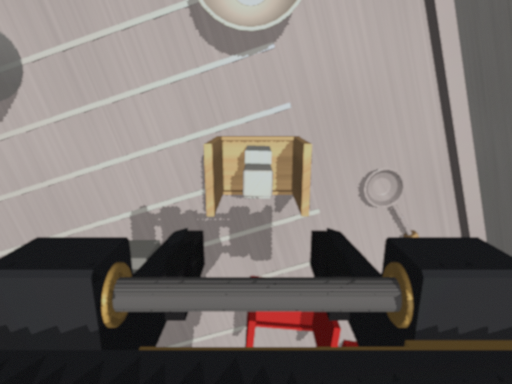

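The wrist view shows the short weight centred in the wooden rest, lug at about (257,172), with the walls at columns 205–215 and 300–310. The TCP is already centred on it. I narrow the fingers to about 40 mm and descend.

>>> {"op": "step_arm", "data": {"series": [[0,0,-30,0,0,0,0.54],[0,0,-30,0,0,0,0.54],[0,0,-25,0,0,0,0.54],[0,0,-25,0,0,0,0.54],[0,0,0,0,0,0,0.54]]}}

```text
clock: 11.45
tool_pos: [0.5202, -0.2375, 0.1407]
eef_rot: [0.989, -0.149, -0.003, -0.001]
contact_force: [-0.8, -0.3, 0.5]
opening: 0.461
finger_force: 0.0
```

>>> {"op": "step_arm", "data": {"series": [[0,0,-15,0,0,0,0.54],[0,0,-15,0,0,0,0.54],[0,0,-15,0,0,0,0.54],[0,0,-15,0,0,0,0.54],[0,0,-7,0,0,0,0.54],[0,0,-6,0,0,0,0.54],[0,0,0,0,0,0,0.54]]}}

```text
clock: 12.15
tool_pos: [0.5226, -0.2397, 0.0706]
eef_rot: [0.989, -0.15, 0.0, -0.0]
contact_force: [0.5, -0.9, -0.3]
opening: 0.462
finger_force: 0.0
```

>>> {"op": "step_arm", "data": {"series": [[0,0,0,0,0,0,0.9],[0,0,0,0,0,0,0.9],[0,0,0,0,0,0,0.9],[0,0,0,0,0,0,0.9],[0,0,0,0,0,0,0.9]], "force": 40}}

```text
clock: 12.65
tool_pos: [0.5229, -0.2403, 0.071]
eef_rot: [0.989, -0.15, 0.001, 0.0]
contact_force: [-0.4, 0.1, 6.6]
opening: 0.314
finger_force: 39.8
```

>>> {"op": "step_arm", "data": {"series": [[0,0,10,0,0,0,0.9],[0,0,20,0,0,0,0.9],[0,0,30,0,0,0,0.9],[0,0,40,0,0,0,0.9],[0,0,40,0,0,0,0.9],[0,0,20,0,0,0,0.9],[0,0,0,0,0,0,0.9]]}}

```text
clock: 13.35
tool_pos: [0.5239, -0.2406, 0.2333]
eef_rot: [0.989, -0.15, 0.003, 0.001]
contact_force: [0.6, -0.2, -2.6]
opening: 0.312
finger_force: 39.8
```

```bash
python3 - <<'E'
from h import *
pose()
E
```

```text
t 13.35 tcp [ 523.9 -240.6  233.3] yaw -17.27 z [ 0.006 -0.002 -1.   ] F [ 0.6 -0.2 -2.6] op 0.312 ff 39.8 q [ 0.39  0.62 -0.06  1.73  0.05  0.78 -1.57]
```

>>> {"op": "step_arm", "data": {"series": [[3.8,12,0,0,0,0.0224,0.9],[3.8,25,0,0,0,0.0224,0.9],[3.8,25,0,0,0,0.0224,0.9],[3.8,25,0,0,0,0.0224,0.9],[3.8,25,0,0,0,0.0224,0.9],[3.8,25,0,0,0,0.0224,0.9],[3.8,25,0,0,0,0.0224,0.9],[3.8,25,0,0,0,0.0224,0.9],[3.8,25,0,0,0,0.0224,0.9],[3.8,25,-10,0,0,0.0224,0.9],[3.8,22,-18,0,0,0.0224,0.9],[4,15,-18,0,0,0.0224,0.9],[0,5,-15,0,0,0,0.9],[0,0,-10,0,0,0,0.9],[0,0,0,0,0,0,0.9],[0,0,0,0,0,0,0.9]]}}

```text
clock: 14.95
tool_pos: [0.5677, 0.0384, 0.1588]
eef_rot: [1.0, -0.016, -0.001, 0.0]
contact_force: [0.7, 0.3, -2.7]
opening: 0.312
finger_force: 39.8
```

```bash
python3 - <<'E'
from h import *
pose()
im,d,W=cloud("scene"); np.savez("s3.npz",im=im,W=W)
c=im[70:230,290:450]; cv2.imwrite("pics/s3.png",np.clip(cv2.resize(c,None,fx=3.6,fy=3.6,interpolation=cv2.INTER_CUBIC)*1.6,0,255).astype(np.uint8))
E
```

```text
t 14.95 tcp [567.7  38.4 158.8] yaw -1.89 z [-0.001 -0.001 -1.   ] F [ 0.7  0.3 -2.7] op 0.312 ff 39.8 q [-0.1   0.72 -0.09  1.82  0.1   0.61 -1.85]
```

View pics/s3.png

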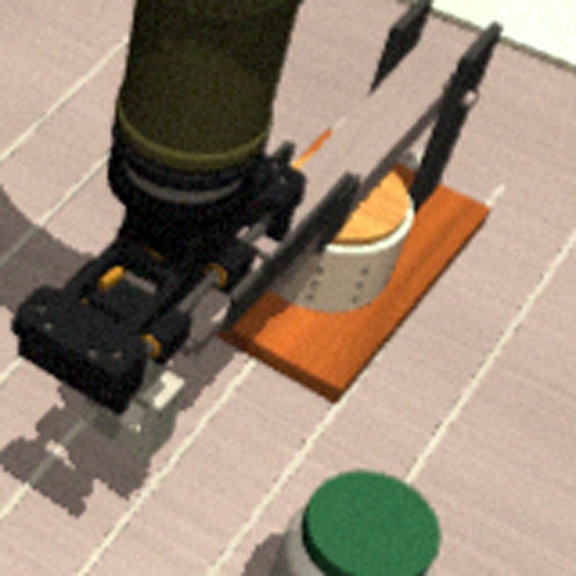

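The crop shows the short weight held upright at about (150,400), in front of the bar end at about (215,300) and clear of it. I nudge it onto the axis and slide it on.

>>> {"op": "step_arm", "data": {"series": [[2,0,1.5,0,0,0,0.9],[0.2,7,0,0,0,0,0.9],[0.2,7,0,0,0,0,0.9],[0.2,7,0,0,0,0,0.9],[0.2,7,0,0,0,0,0.9],[0.2,7,0,0,0,0,0.9],[0.2,7,0,0,0,0,0.9],[0.2,7,0,0,0,0,0.9],[0,0,0,0,0,0,0.9]]}}

```text
clock: 15.9
tool_pos: [0.5716, 0.0899, 0.1608]
eef_rot: [1.0, -0.015, 0.0, -0.001]
contact_force: [0.4, 0.9, -3.6]
opening: 0.312
finger_force: 39.8
```

No contact so far and the weight is on the bar, so I continue.

>>> {"op": "step_arm", "data": {"series": [[0.2,8,0,0,0,0,0.9],[0.2,8,0,0,0,0,0.9],[0.2,8,0,0,0,0,0.9],[0.2,8,0,0,0,0,0.9],[0.2,8,0,0,0,0,0.9],[0.2,8,0,0,0,0,0.9],[0.2,8,0,0,0,0,0.9],[0.2,8,0,0,0,0,0.9],[0.2,4,0,0,0,0,0.9],[0,0,0,0,0,0,0.9]]}}

```text
clock: 16.9
tool_pos: [0.5734, 0.1571, 0.1608]
eef_rot: [1.0, -0.016, 0.0, -0.0]
contact_force: [-0.2, -0.7, -2.8]
opening: 0.312
finger_force: 39.8
```

>>> {"op": "step_arm", "data": {"series": [[0,1.5,0,0,0,0,0.9],[0,1.5,0,0,0,0,0.9],[0,0,0,0,0,0,0.9]]}}

```text
clock: 17.2
tool_pos: [0.5734, 0.159, 0.1609]
eef_rot: [1.0, -0.016, 0.0, 0.0]
contact_force: [0.8, -0.1, -2.9]
opening: 0.316
finger_force: 39.8
```

>>> {"op": "step_arm", "data": {"series": [[0,1.5,0,0,0,0,0.9],[0,1.5,0,0,0,0,0.9],[0,0,0,0,0,0,0.9]]}}

```text
clock: 17.5
tool_pos: [0.5734, 0.1624, 0.1609]
eef_rot: [1.0, -0.016, 0.0, -0.0]
contact_force: [0.0, -0.3, -3.3]
opening: 0.317
finger_force: 39.8
```

>>> {"op": "step_arm", "data": {"series": [[0,1.5,0,0,0,0,0.9],[0,1.5,0,0,0,0,0.9],[0,0,0,0,0,0,0.9]]}}

```text
clock: 17.8
tool_pos: [0.5735, 0.1648, 0.1608]
eef_rot: [1.0, -0.016, 0.0, 0.0]
contact_force: [-0.7, -1.0, -3.3]
opening: 0.315
finger_force: 39.8
```

>>> {"op": "step_arm", "data": {"series": [[0,1.5,0,0,0,0,0.9],[0,1,0,0,0,0,0.9],[0,0,0,0,0,0,0.9]]}}

```text
clock: 18.1
tool_pos: [0.5735, 0.165, 0.1608]
eef_rot: [1.0, -0.017, -0.0, 0.002]
contact_force: [0.2, -5.2, -1.5]
opening: 0.311
finger_force: 39.8
```

Contact with the stop. I back off slightly and lower the weight onto the bar.

>>> {"op": "step_arm", "data": {"series": [[0,-2.5,0,0,0,0,0.9],[0,0,-2,0,0,0,0.9],[0,0,-2,0,0,0,0.9],[0,0,-1,0,0,0,0.9],[0,0,0,0,0,0,0.9]]}}

```text
clock: 18.6
tool_pos: [0.5733, 0.1649, 0.1555]
eef_rot: [1.0, -0.016, -0.0, 0.0]
contact_force: [-0.1, -2.2, -2.9]
opening: 0.315
finger_force: 39.8
```

>>> {"op": "step_arm", "data": {"series": [[0,0,-1,0,0,0,0.9],[0,0,0,0,0,0,0.9],[0,0,0,0,0,0,0.9]]}}

```text
clock: 18.9
tool_pos: [0.5734, 0.1648, 0.1551]
eef_rot: [1.0, -0.016, -0.0, 0.0]
contact_force: [-0.8, -3.0, 2.8]
opening: 0.318
finger_force: 39.8
```

>>> {"op": "step_arm", "data": {"series": [[0,0,0,0,0,0,0.6],[0,0,0,0,0,0,0.5],[0,0,0,0,0,0,0.5],[0,0,0,0,0,0,0.5],[0,0,10,0,0,0,0.5],[0,0,20,0,0,0,0.5],[0,0,40,0,0,0,0.5],[0,0,40,0,0,0,0.5],[0,-10,40,0,0,0,0.5],[0,-20,10,0,0,0,0.5],[0,0,0,0,0,0,0.5]]}}

```text
clock: 20.0
tool_pos: [0.575, 0.1321, 0.3179]
eef_rot: [1.0, -0.019, 0.003, 0.0]
contact_force: [-0.7, -0.7, -0.5]
opening: 0.501
finger_force: 0.0
```

```bash
python3 - <<'E'
from h import *
pose(); im,d,W=cloud("wrist"); cv2.imwrite("pics/w4.png",im)
w=W.reshape(-1,3);m=im.reshape(-1,3).mean(1)
q=(abs(w[:,0]-.573)<.02)&(abs(w[:,1]-.16)<.05)&(w[:,2]>.184)&(w[:,2]<.196)&(m>110);print("lug",rect(w[q][:,:2]),np.median(w[q],0))
E
```

```text
t 20.0 tcp [575.  132.1 317.9] yaw -2.12 z [ 0.006 -0.001 -1.   ] F [-0.7 -0.7 -0.5] op 0.501 ff 0.0 q [-0.26  0.55 -0.07  1.58  0.05  1.01 -1.96]
lug (array([576.4, 164.1]), array([29.6, 35.8]), 84.7, 885) [0.57200219 0.16512076 0.18881119]
```

View pics/w4.png

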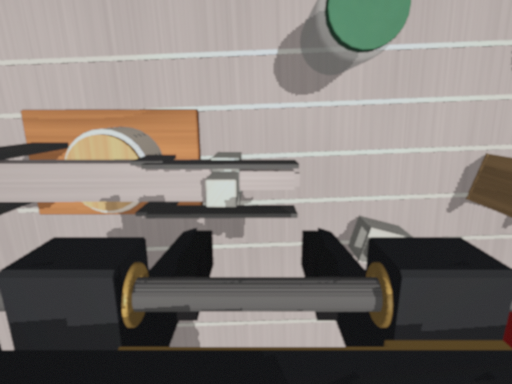

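The short weight hangs home: lug at pixel (223,188), y≈165, upright. Next is the long weight, with the tool turned 90° to close on the lug sides.

>>> {"op": "step_arm", "data": {"series": [[-8,-11,0,0,0,0.0817,0.4],[-8,-11,0,0,0,0.0817,0.4],[-8,-11,0,0,0,0.0817,0.4],[-8,-11,0,0,0,0.0817,0.4],[-8,-11,0,0,0,0.0817,0.4],[-8,-11,0,0,0,0.0817,0.4],[-8,-11,0,0,0,0.0817,0.4],[-8,-11,0,0,0,0.0817,0.4],[-8,-11,-15,0,0,0.0817,0.4],[-8,-11,-20,0,0,0.0817,0.4],[-8,-11,-20,0,0,0.0817,0.4],[-8,-11,-20,0,0,0.0817,0.4],[-8,-11,-20,0,0,0.0817,0.4],[-8,-11,-20,0,0,0.0817,0.4],[-8,-11,-20,0,0,0.0817,0.4],[-8,-11,-20,0,0,0.0817,0.4],[0,0,0,0,0,0,0.4],[0,0,0,0,0,0,0.4]]}}

```text
clock: 21.85
tool_pos: [0.4453, -0.0398, 0.1595]
eef_rot: [0.804, 0.595, -0.0, -0.001]
contact_force: [1.2, 0.5, -0.2]
opening: 0.598
finger_force: 0.0
```

```bash
python3 - <<'E'
from h import *
pose()
E
```

```text
t 21.85 tcp [445.3 -39.8 159.5] yaw 72.99 z [-0.001  0.001 -1.   ] F [ 1.2  0.5 -0.2] op 0.598 ff 0.0 q [ 0.2   0.62 -0.33  2.16  0.47  0.43 -0.8 ]
```

>>> {"op": "step_arm", "data": {"series": [[3,-5,-15,0,0,0,0.4],[0,0,-15,0,0,0,0.4],[0,0,-15,0,0,0,0.4],[0,0,-15,0,0,0,0.4],[0,0,-15,0,0,0,0.4],[0,0,-10,0,0,0,0.4],[0,0,-8,0,0,0,0.4],[0,0,0,0,0,0,0.4],[0,0,0,0,0,0,0.4]]}}

```text
clock: 22.75
tool_pos: [0.4491, -0.0455, 0.0672]
eef_rot: [0.804, 0.595, 0.001, 0.0]
contact_force: [0.7, 0.4, 0.1]
opening: 0.597
finger_force: 0.0
```

>>> {"op": "step_arm", "data": {"series": [[0,0,0,0,0,0,0.9],[0,0,0,0,0,0,0.9],[0,0,0,0,0,0,0.9],[0,0,0,0,0,0,0.9],[0,0,0,0,0,0,0.9],[0,0,0,0,0,0,0.9]], "force": 50}}

```text
clock: 23.35
tool_pos: [0.4485, -0.046, 0.0671]
eef_rot: [0.804, 0.595, 0.0, 0.0]
contact_force: [-0.3, 0.2, 5.2]
opening: 0.285
finger_force: 50.0
```

>>> {"op": "step_arm", "data": {"series": [[0,0,10,0,0,0,0.9],[0,0,30,0,0,0,0.9],[0,0,40,0,0,0,0.9],[0,0,40,0,0,0,0.9],[0,0,30,0,0,0,0.9],[0,0,0,0,0,0,0.9],[0,0,0,0,0,0,0.9]]}}

```text
clock: 24.05
tool_pos: [0.4476, -0.0465, 0.2161]
eef_rot: [0.804, 0.595, -0.001, -0.0]
contact_force: [-0.9, 0.3, -7.3]
opening: 0.291
finger_force: 50.0
```

>>> {"op": "step_arm", "data": {"series": [[4,-11,0,0,0,0,0.9],[8,-20,0,0,0,0,0.9],[8,-21,0,0,0,0,0.9],[8,-21,0,0,0,0,0.9],[8,-21,0,0,0,0,0.9],[8,-21,0,0,0,0,0.9],[8,-21,0,0,0,0,0.9],[8,-21,0,0,0,0,0.9],[8,-21,0,0,0,0,0.9],[6,-17,0,0,0,-0.004,0.9],[0,0,0,0,0,0,0.9],[0,0,0,0,0,0,0.9]]}}

```text
clock: 25.25
tool_pos: [0.5209, -0.2413, 0.2145]
eef_rot: [0.805, 0.593, -0.001, -0.002]
contact_force: [-0.1, 0.7, -6.2]
opening: 0.289
finger_force: 50.0
```

```bash
python3 - <<'E'
from h import *
pose(); im,d,W=cloud("scene"); c=im[210:330,170:300]; cv2.imwrite("pics/s5.png",np.clip(cv2.resize(c,None,fx=4,fy=4,interpolation=cv2.INTER_CUBIC)*1.6,0,255).astype(np.uint8))
E
```

```text
t 25.25 tcp [ 520.9 -241.3  214.5] yaw 72.76 z [-0.004  0.002 -1.   ] F [-0.1  0.7 -6.2] op 0.289 ff 50.0 q [ 0.63  0.68 -0.47  1.74  0.4   0.82 -0.33]
```

View pics/s5.png

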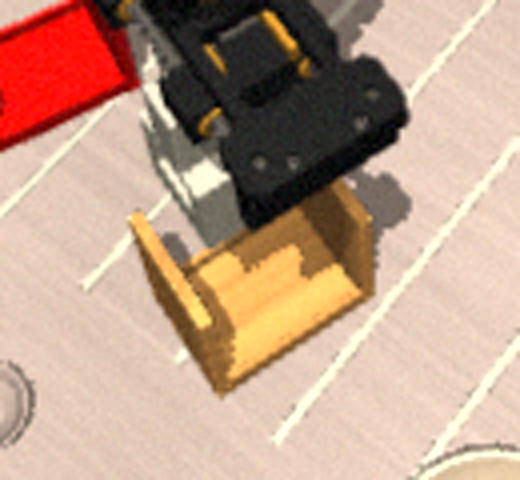

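The crop shows the long weight held upright above the empty wooden rest (weight about (190,190), rest walls about (170,270) and (350,230)), with the lengths aligned. I lower it.

>>> {"op": "step_arm", "data": {"series": [[1,0,-20,0,0,0,0.9],[0,0,-15,0,0,0,0.9],[0,0,-10,0,0,0,0.9],[0,0,-10,0,0,0,0.9],[0,0,-10,0,0,0,0.9],[0,0,0,0,0,0,0.9]]}}

```text
clock: 25.9
tool_pos: [0.5226, -0.2406, 0.1505]
eef_rot: [0.805, 0.594, -0.001, -0.001]
contact_force: [-0.0, -0.1, -6.3]
opening: 0.291
finger_force: 50.0
```

>>> {"op": "step_arm", "data": {"series": [[0,0,-10,0,0,0,0.9],[0,0,-10,0,0,0,0.9],[0,0,-15,0,0,0,0.9],[0,0,-15,0,0,0,0.9],[0,0,-12,0,0,0,0.9],[0,0,-8,0,0,0,0.9],[0,0,-3,0,0,0,0.9],[0,0,0,0,0,0,0.9],[0,0,0,0,0,0,0.9]]}}

```text
clock: 26.8
tool_pos: [0.5239, -0.2411, 0.0793]
eef_rot: [0.805, 0.593, 0.0, 0.0]
contact_force: [0.3, 0.6, -5.0]
opening: 0.29
finger_force: 50.0
```

>>> {"op": "step_arm", "data": {"series": [[-1,0,-2,0,0,0,0.9],[0,0,-2,0,0,0,0.9],[0,0,-2,0,0,0,0.9],[0,0,0,0,0,0,0.9],[0,0,0,0,0,0,0.9]]}}

```text
clock: 27.3
tool_pos: [0.5225, -0.241, 0.0728]
eef_rot: [0.805, 0.594, 0.0, 0.0]
contact_force: [-0.0, 0.4, -6.5]
opening: 0.288
finger_force: 50.0
```

>>> {"op": "step_arm", "data": {"series": [[0,0,-1,0,0,0,0.9],[0,0,-1,0,0,0,0.9],[0,0,0,0,0,0,0.9],[0,0,0,0,0,0,0.9]]}}

```text
clock: 27.7
tool_pos: [0.5226, -0.241, 0.0721]
eef_rot: [0.805, 0.593, 0.0, 0.001]
contact_force: [-2.5, 0.3, 5.5]
opening: 0.291
finger_force: 50.0
```

On the floor. I release and retreat upward.

>>> {"op": "step_arm", "data": {"series": [[0,0,0,0,0,0,0.6],[0,0,0,0,0,0,0.4],[0,0,0,0,0,0,0.4],[0,0,0,0,0,0,0.4],[0,0,10,0,0,0,0.4],[0,0,20,0,0,0,0.4],[0,0,40,0,0,0,0.4],[0,0,40,0,0,0,0.4],[-20,0,40,0,0,0,0.4],[-40,0,20,0,0,0,0.4],[-40,0,0,0,0,0,0.4],[-40,0,0,0,0,0,0.4],[0,0,0,0,0,0,0.4],[0,0,0,0,0,0,0.4]]}}

```text
clock: 29.1
tool_pos: [0.3821, -0.2413, 0.2416]
eef_rot: [0.805, 0.593, 0.0, 0.001]
contact_force: [0.2, -0.0, 0.1]
opening: 0.598
finger_force: 0.0
```

```bash
python3 - <<'E'
from h import *
pose()
for n in("scene","top"):
    im,d,W=cloud(n); w=W.reshape(-1,3);m=im.reshape(-1,3).astype(int);sat=m.max(1)-m.min(1)
    near=(abs(w[:,0]-.522)<.07)&(abs(w[:,1]+.24)<.07)&(sat<25)
    q=near&(w[:,2]>.095)&(w[:,2]<.115); print(n,"long lug",rect(w[q][:,:2]),np.median(w[q],0))
    q=(abs(w[:,0]-.573)<.017)&(abs(w[:,1]-.16)<.05)&(w[:,2]>.184)&(w[:,2]<.196)&(m.mean(1)>90); print("short lug",rect(w[q][:,:2]),np.median(w[q],0))
    if n=="scene": cv2.imwrite("pics/s6.png",np.clip(im*1.4,0,255).astype(np.uint8))
E
```

```text
t 29.1 tcp [ 382.1 -241.3  241.6] yaw 72.76 z [ 0.001 -0.001 -1.   ] F [ 0.2 -0.   0.1] op 0.598 ff 0.0 q [ 0.8   0.5  -0.52  2.05  0.38  0.68 -0.26]
scene long lug (array([ 523.6, -249.1]), array([85.4, 41.3]), 89.5, 411) [ 0.52463669 -0.2418721   0.10485935]
short lug (array([572.4, 165. ]), array([27.7, 23.7]), 87.3, 96) [0.57245964 0.16383583 0.18920949]
top long lug (array([ 521.2, -239.5]), array([65.3, 26.9]), 72.9, 218) [ 0.52077053 -0.2394103   0.10458489]
short lug (array([571. , 164.4]), array([28.9, 24.6]), 89.8, 108) [0.56995103 0.16448991 0.18872285]
```

View pics/s6.png

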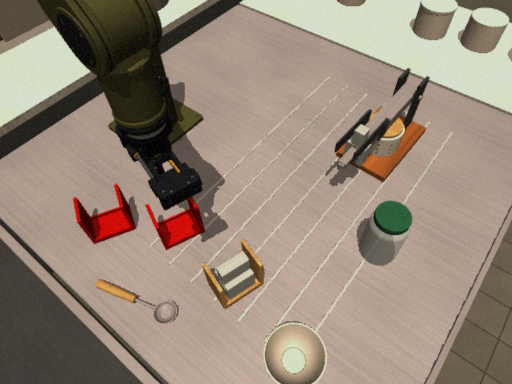

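The scene view shows the long weight standing in the wooden rest at (236,273) and the short weight home on the bar at (359,135). The jar, bowl and spoon have not moved, and the arm is clear.

```bash
python3 -c "
from plant import r
print(r.finish_job())"
```

```text
the job is handed in; nothing more can be done
None
```

The job is handed in at about 29 s: the long weight stands in the wooden rest, the short weight hangs on the bar up against the stop, and the jar, bowl and spoon were left undisturbed; the hand-in gave no verdict.

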